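# Load a board carrier under the spring clip of a soldering fixture

## Task

Load the circuit-board carrier into the soldering fixture: press the clip's red thumb tab down with one fingertip and keep it down while the other fingertip pushes the carrier along its rails, beneath the raised nose of the clip, until it is fully home against the two end stops. Only then let the clip close on the carrier, and move clear. Push the carrier only: do not lift or tip it, and leave the things standing around the fixture alone.

Things in the scene. Friction and masses are not known exactly. Their poses are not given: they have to be found in the camera images.
- fixture: Soldering fixture fixed on the bench: grey base plate 90 x 142 mm (top at z = 9 mm) with two parallel aluminium edge rails. Origin: on the bench, under the middle of the carrier's home place; z up; +y is the way the carrier is pushed home. A red-tabbed spring clip stands at its +y end.
- rails (a point): Point between the two rails at ledge height (fixture's x = 0, y = -24, z = 22 mm; fixture's axes). Ledges, tops at z = 22 mm, at x = 21 to 29 mm either side, fixture's y = -71 to +23 mm; between them an open channel 42 mm wide, down to the base plate, where a fingertip can travel. Guide lips: inner faces x = -29 and +29 mm, tops z = 29 mm.
- stops (a point): Point midway between the faces of the two dark end stops (fixture's x = 0, y = +15, z = 22 mm; fixture's axes). Stops at x = 19 to 31 mm either side, tops z = 32 mm. The clip's pin lies along x at fixture's y = 21, z = 30 mm, between two steel ears (outer faces x = -17 and +17 mm, y = 15 to 27 mm, tops z = 35 mm).
- carrier: Loose black plate, 56 (x) x 30 (y) x 5 mm, about 50 g, tan stripboard on top, parts up to 11 mm on its rear half. Origin: centre of underside; axes as the fixture's. Starts flat on the ledges (top z = 27 mm), 1 mm side play, 15 to 23 mm short (-y) of home. Home: origin at fixture's x = 0, y = 0, front edge on the stops. Push the middle of its rear (-y) edge, which bridges the channel.
- clip (a joint): Angle of the steel rocker clip (rad): 0 = shut, nose low and blocking the carrier; grows as the red tab is pressed. The carrier passes freely above about 0.25; at 0.40 the tab lies level, its top 22 mm above the bench; end of travel 0.48. A spring shuts it when let go; closed on the carrier it reads about 0.18. About 4 N on the tab's middle holds it at 0.40.
- clip_tab (a point): Middle of the upper face of the red thumb tab, which is 28 mm wide (fixture's x) and 36 mm long. Moves with the clip. Shut: the tab slopes up away from the pin by 0.40 rad, this point at fixture's y = 48, z = 33 mm. Pressed level (angle 0.40): this point at y = 47, z = 22 mm, the tab reaching from y = 28 to 63 mm.
- clip_nose (a point): Lowest point of the clip's black rubber nose bar when level (bar 4 mm thick, 24 mm wide along fixture's x). Shut: about 24 mm above the bench at fixture's y = 5 mm, the bar's foremost face at y = 2 mm. With the tab level it is 31 mm above the bench.
- cell: Bystander: black and yellow battery cell standing upright, 26 mm diameter, 49 mm tall. Origin: centre of its underside.
- reel: Bystander: small grey reel of solder standing on its flange, 50 mm diameter, 35 mm tall. Origin: centre of its underside.
- cup: Bystander: clear plastic cup, 60 mm across the rim, 55 mm tall. Origin: centre of its underside.
Things that resemble listed ones, but are neither listed nor needed, are in the scene too. What is meant by the carrier is not pink, and is the smaller of those in its own colour. Of the things like the fixture, leave any that is orange; of the rest the larger one is meant.

How it is judged (in metres and radians):
On the way, in this order (a step that is already met when the one before it is completed fails the run):
1. the clip is pressed open while the carrier still lies short of its nose (value of joint clip above 0.25 rad and y of carrier in the frame of fixture below -0.011 m), for 0.1 s.
2. the carrier is home against the stops with the clip still held open (value of joint clip above 0.25 rad and y of carrier in the frame of fixture above -0.0025 m), for 0.1 s.
At the end, for the whole second after the job is handed in: The carrier lies flat on the ledges, at rest, within 2.5 mm of the end stops, with the nose of the clip closed down on it (clip angle 0.12 to 0.24 rad), the battery cell, the reel and the cup where they stood (within 20 mm) (y of carrier in the frame of fixture between -0.0025 and 0.0025 m and z of carrier in the frame of fixture between 0.0205 and 0.0235 m and angle between carrier's own z axis and vertical below 0.06 rad and value of joint clip between 0.12 and 0.24 rad and linear speed of carrier below 0.01 m/s); the robot touches nothing.
It fails at once if the carrier is lifted off its rails or tipped (z of carrier in the frame of fixture above 0.028 m or z of carrier in the frame of fixture below 0.016 m or angle between carrier's own z axis and vertical above 0.25 rad).
It fails at once if a bystander is moved (distance of any of cell, reel, cup from where it was at the start of the episode above 0.02 m).
It also fails if it takes over 45 s, if anything falls off the work surface, if the arm or the gripper's body presses on something with over 40 N, if the wrist force passes 120 N, or if a joint passes its speed limit or range.

## Robot

A 6-joint arm with a two-finger parallel gripper is mounted at the origin on the work surface. World frame = base frame: x ahead of the robot, y to its left, z up, the work surface at z = 0. Lengths are in mm, angles in rad, forces in N, time in s.
With the tool pointing down it reaches from about 375 to 825 mm from the base axis. Payload 5.5 kg.
Tool frame: the origin (TCP) lies at the centre of the arm's flange, where the gripper is bolted on; the fingertips stand 173 mm ahead of it and the grasp point (between the pads) lies 155 mm ahead of it; y points along the fingers, x is the direction in which the jaws open and shut, and the axes are right-handed (so a half turn about y gives the same grasp; the last joint's range is limited). The gripper opens to 85 mm and grips with 20 to 120 N. Pads are 22 mm wide; open, the fingers measure 114 mm over their backs; the gripper's body (76 mm by 85 mm) begins 54 mm behind the grasp point. The pads swing forward as they close: fully open they stand 13 mm farther back than shut.
Start: joints at [-1.342, 0.314, -0.047, 1.21, 0, 1.571], TCP at [136.082, -584.36, 404.699] pointing down, gripper open.
Joint ranges: [-2.67, 2.67], [-0.69, 1.73], [-1.03, 1.25], [-2.08, 2.16], [-1.42, 1.45], [-3.14, 3.14]. Speed limits (rad/s): [2.39, 2.39, 3.01, 3.14, 3.14, 3.14].

## Interface

Orientations are given as [roll, pitch, yaw] about the fixed x, y, z axes, in that order (R = Rz(yaw) Ry(pitch) Rx(roll)).
In Python, from cell import robot gives the robot as it stands.
- The arm moves only by the tool send_rows, never from a script. Its argument "moves" is one flat list of numbers, 7 for each row, row after row: the closure, from 0 (fully open) to 1 (shut), then the shift along the tool's x, y, z in m, then the turn, a rotation vector about the tool's x, y, z in rad. In form: [grip, x, y, z, wx, wy, wz, grip, x, y, z, wx, wy, wz, ...]. A call has 1 to 12 rows; each row shifts and turns the commanded pose from where the row before left it, along the tool's axes as they then stand; what a row does not reach is not made up. A row lasts 1/10 s, in which the tool goes at most 50 mm and 8.59 degrees, less where a joint would pass 70% of its speed; a pose out of reach is approached as far as the arm can. A call is refused whole if a number of a shift passes 0.05 or a number of a turn 0.15, either way. A call with a gripper value outside its range is refused whole. The fingers move at their own pace and stop on an object; "newtons" is the grip in N (left out, the last holds). Time passes only in rows, so rows that do not move let the fingers close. It gives the time, the measured TCP pose, the force and the opening at its end, in the units of the state.
- robot.get_state(): the state, without advancing time (a new reading comes with each control period).
- robot.read_camera(name): name is "scene" or "top" or "wrist"; returns (picture, depth): 384x512x3 uint8, red, green, blue; 384x512 float32, mm along the optical axis (not along the pixel's ray), 0 where there is no reading.
- robot.get_calibration(name): a dict with "mtx" (3x3 intrinsics, pixels), "R" (3x3) and "t" (3): a world point X has camera coordinates R X + t. Camera axes: x right, y down, z forward; pixel columns grow to the right and rows downward; lengths in mm; the calibration is good to about 2 mm. A picture is of the moment at which its call begins: read the wrist's pose just before it. get_calibration takes no time and is no camera call; for the wrist camera it gives the pose at the moment of the call.
- robot.finish_job(): hands the job in, once; it reports no verdict.
The state is a dict: "time_s": time; "joints": joint angles; "dq": joint speeds; "tau": joint torques, N m; "ee_pos": TCP position; "orientation": TCP orientation; "contact_force": force on the tool from outside, world axes, zero at the start; "torque": the same for the moment, N m; "width": opening from 0.0 (shut) to 1.0 (fully open).
Only numpy, scipy, OpenCV 4.12 (cv2) and the standard library are available. Lean on these libraries where they do the work, as an engineer would, in place of code of your own. Each camera call takes 0.05 s, during which the arm holds its last target. There are 200 camera calls.

## Working session

There is one attempt and no reset: what is moved stays moved. The work goes in short steps, Python scripts to look and compute and a tool call to move; the robot and the scene stay as the last step left them, time stands still between calls to the robot, and variables do not carry over. Pictures are saved under pics/ and viewed, about 8 in all and at most 12, crops included, and the job is handed in when it is done.

Besides the shell and the picture viewer there is one more tool, called after "Request:" by a JSON object that holds its "method" and its "body". send_rows: Moves the arm, as the interface text tells. Its arguments: {"type":"object","properties":{"moves":{"type":"array"},"newtons":{"type":"number"}},"required":["moves"]}

```bash
mkdir -p pics; ls
python3 - <<'E'
from cell import robot
import cv2,numpy as np
print(robot.get_state())
for n in("top","scene"):
    p,d=robot.read_camera(n); c=robot.get_calibration(n)
    np.savez(f"{n}0.npz",p=p,d=d,**c); cv2.imwrite(f"pics/{n}0.png",p[:,:,::-1]); print(n,c)
a=[cv2.imread(f"pics/{n}0.png") for n in("top",)]
cv2.imwrite("pics/top0b.png",cv2.resize(a[0],(800,600),interpolation=cv2.INTER_CUBIC))
E
```

```text
pics
{'time_s': 0.0, 'joints': array([-1.34203008e+00,  3.14247010e-01, -4.80928897e-02,  1.21018988e+00,
        2.07198107e-05,  1.57078776e+00]), 'dq': array([-0.00122738, -0.00010286,  0.00260446,  0.00014005, -0.00156781,
        0.00126235]), 'tau': array([-1.52505263e-04, -5.39590788e+01,  3.39747941e+01,  1.93982490e-02,
       -3.51272574e-04, -2.12716378e-07]), 'ee_pos': array([ 136.00465583, -584.09181079,  403.81566615]), 'orientation': array([-1.57077559,  0.00173346, -1.34202152]), 'contact_force': array([-0.24684035,  0.1202789 ,  0.62007076]), 'torque': array([-0.01515767,  0.01223862, -0.00239225]), 'width': 1.0048993041848464}
top {'mtx': array([[353.4488954 ,   0.        , 263.84559215],
       [  0.        , 353.4488954 , 189.87765273],
       [  0.        ,   0.        ,   1.        ]]), 'R': array([[-0.02493213, -0.99959994, -0.01335462],
       [-0.98950578,  0.02657785, -0.14202794],
       [ 0.14232606,  0.00967341, -0.98977256]]), 't': array([ 44.43469975, 507.66729635, 629.66299324])}
scene {'mtx': array([[448.75853836,   0.        , 249.10433018],
       [  0.        , 448.75853836, 193.86468828],
       [  0.        ,   0.        ,   1.        ]]), 'R': array([[ 0.78370564,  0.62104286, -0.01054687],
       [ 0.37295981, -0.48408759, -0.79155555],
       [-0.49669553,  0.61641299, -0.6110062 ]]), 't': array([-437.48589728, -136.31637001, 1166.36423061])}
```

View pics/top0b.png

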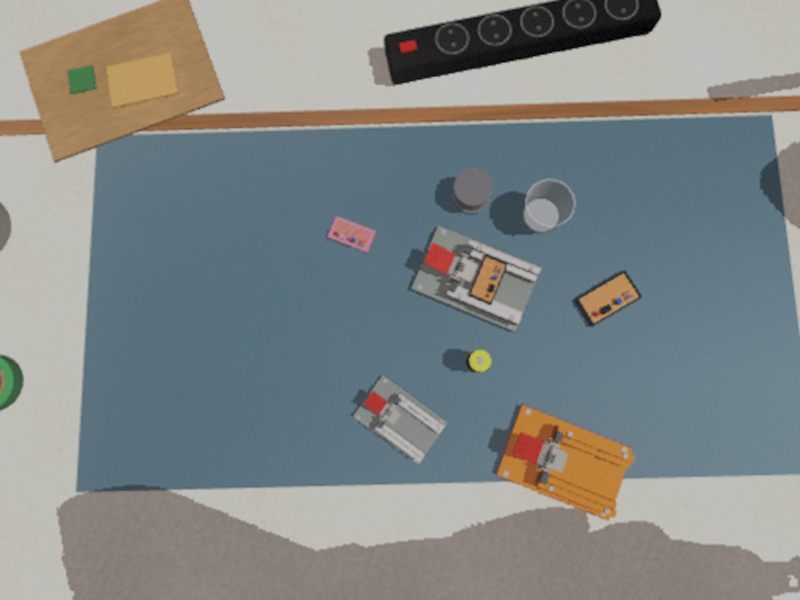

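View pics/scene0.png

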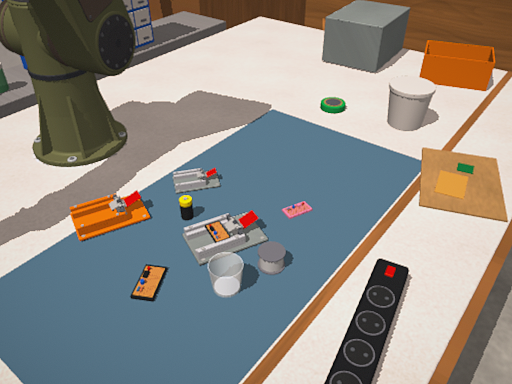

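The meant fixture is the larger grey one. Its plate corners are near (440,227), (411,291), (515,329) and (540,267) in the 800 px top view. The carrier is near (490,279) and the red tab near (438,259), so its +y points left and slightly up. The cell is at (480,361), the reel at (472,190) and the cup at (548,205).

```bash
cat > h.py <<'E'
import numpy as np,cv2
def ray(c,u,v,z):
    R,t=c["R"],c["t"]; o=-R.T@t; d=R.T@np.linalg.inv(c["mtx"])@[u,v,1]
    return o+d*(z-o[2])/d[2]
def proj(c,X):
    X=np.atleast_2d(X)@c["R"].T+c["t"]; p=X@c["mtx"].T; return p[:,:2]/p[:,2:]
E
python3 - <<'E'
from h import *
c=np.load("top0.npz"); s=1.5625
P=[ray(c,u/s,v/s,9) for u,v in [(440,227),(411,291),(515,329),(540,267)]]
P=np.array(P);print(P.round(0)); print([np.linalg.norm(P[i]-P[(i+1)%4]).round() for i in range(4)])
print("mean",P.mean(0)); d=(P[0]+P[1]-P[2]-P[3])/2; print("yaw of +y",np.arctan2(d[1],d[0]))
for n,u,v,z in [("tab",438,259,33),("carrier",490,279,27)]: print(n,ray(c,u/s,v/s,z))
im=c["p"][130:220,250:360,::-1]; cv2.imwrite("pics/c1.png",cv2.resize(im,None,fx=7,fy=6.5,interpolation=cv2.INTER_CUBIC))
E
```

```text
[[ 602.   -6.    9.]
 [ 520.   33.    9.]
 [ 469.  -95.    9.]
 [ 546. -131.    9.]]
[np.float64(91.0), np.float64(138.0), np.float64(85.0), np.float64(136.0)]
mean [534.06639954 -49.74221626   9.        ]
yaw of +y 1.1706669373868333
tab [554.89217601  -1.34812358  33.        ]
carrier [529.37150836 -64.5428577   27.        ]
```

View pics/c1.png

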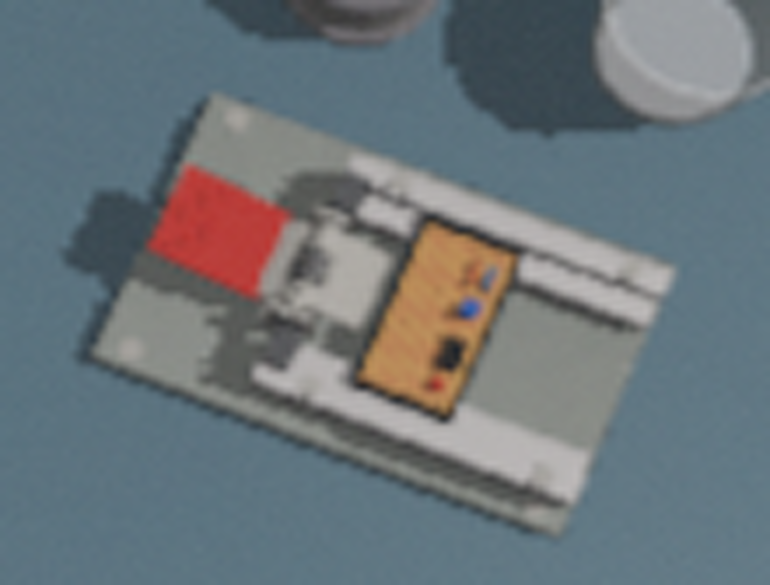

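The carrier sits about 15–20 mm short of home, rear half (parts) to the right. I'll go above the fixture and look with the wrist camera.

Request:
{"method": "send_rows", "body": {"moves": [0, -0.027, 0, 0.032, 0, 0, 0, 0, -0.027, 0, 0.032, 0, 0, 0, 0, -0.027, 0, 0.032, 0, 0, 0, 0, -0.027, 0, 0.032, 0, 0, 0, 0, -0.027, 0, 0.032, 0, 0, 0, 0, -0.027, 0, 0.032, 0, 0, 0, 0, -0.027, 0, 0.032, 0, 0, 0, 0, -0.027, 0, 0.032, 0, 0, 0, 0, -0.027, 0, 0.032, 0, 0, 0, 0, -0.027, 0, 0.032, 0, 0, 0, 0, -0.027, 0, 0.032, 0, 0, 0, 0, -0.027, 0, 0.032, 0, 0, 0]}}

```text
time_s: 1.3
ee_pos: [437.2, -180.1, 404.5]
orientation: [-1.571, 0.0, -1.342]
contact_force: [-0.2, -0.3, 0.2]
width: 0.999
```

Request:
{"method": "send_rows", "body": {"moves": [0, -0.027, 0, 0.032, 0, 0, 0, 0, -0.027, 0, 0.032, 0, 0, 0, 0, -0.027, 0, 0.032, 0, 0, 0, 0, -0.027, 0, 0.032, 0, 0, 0, 0, 0, 0, 0, 0, 0.125, 0, 0, 0, 0, 0, 0, 0.125, 0, 0, 0, 0, 0, 0, 0.125, 0, 0, 0, 0, 0, 0, 0.125, 0, 0, 0, 0, 0, 0, 0.125, 0, 0, 0, 0, 0, 0, 0, 0, 0, 0, 0, 0, 0, 0, 0]}}

```text
time_s: 2.4
ee_pos: [517.5, -136.8, 404.0]
orientation: [-1.58, 0.069, -1.849]
contact_force: [0.8, -0.1, 0.2]
width: 1.001
```

Run:
```python
from cell import robot
from h import *
s=robot.get_state(); print(s["time_s"],s["ee_pos"],s["orientation"],s["contact_force"])
c=robot.get_calibration("wrist"); p,d=robot.read_camera("wrist"); np.savez("w1.npz",p=p,d=d,**c)
print(-c["R"].T@c["t"]); cv2.imwrite("pics/w1.png",cv2.resize(p[:,:,::-1],(800,600),interpolation=cv2.INTER_CUBIC))
```

```text
2.4 [ 517.50655589 -136.84223204  403.96670253] [-1.57982209  0.06933449 -1.84931375] [ 0.79896165 -0.09984273  0.19450602]
[ 595.01716306 -156.89066182  372.2118529 ]
```

View pics/w1.png

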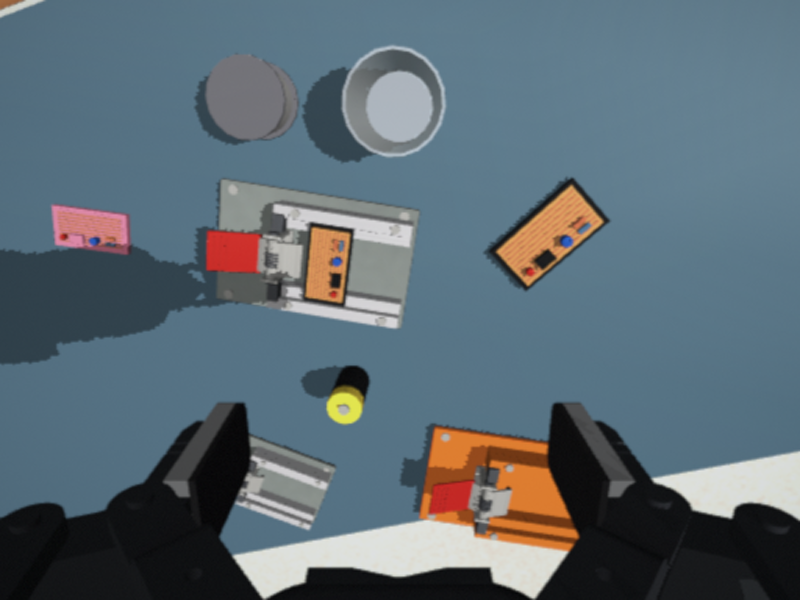

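Run:
```python
from cell import robot
from h import *
from scipy.optimize import least_squares
s=robot.get_state(); print(s["time_s"],s["ee_pos"],s["orientation"],s["joints"])
obs=[((45,71,9),(221,179)),((-45,71,9),(216,297)),((-45,-71,9),(401,328)),((45,-71,9),(419,210)),((0,48,33),(233,251))]
c=dict(np.load("w1.npz"))
F=np.array([o[0] for o in obs],float); uv=np.array([o[1] for o in obs])/1.5625
def W(q,F):
    a=q[2]-np.pi/2; R=np.array([[np.cos(a),-np.sin(a),0],[np.sin(a),np.cos(a),0],[0,0,1]]); return F@R.T+[q[0],q[1],0]
r=least_squares(lambda q:(proj(c,W(q,F))-uv).ravel(),[534,-50,1.17]); print(r.x); print(r.fun.reshape(-1,2).round(1))
ct=np.load("top0.npz"); uvt=np.array([(209,95),(88,358),(562,535),(675,268),(219,232)])/[7,6.5]+[250,130]
r2=least_squares(lambda q:(proj(ct,W(q,F))-uvt).ravel(),[534,-50,1.17]); print(r2.x); print(r2.fun.reshape(-1,2).round(1))
q=r.x;Ri=lambda X:np.array([[np.sin(q[2]),-np.cos(q[2])],[np.cos(q[2]),np.sin(q[2])]])@(X[:2]-q[:2])
for n,u,v in [("front +x",311,225),("rear +x",353,230),("rear -x",346,305),("front -x",305,299)]: print(n,Ri(ray(c,u/1.5625,v/1.5625,27)))
```

```text
2.45 [ 517.73511601 -136.11458362  404.05126996] [-1.57964101  0.06940105 -1.84790362] [-0.277488    0.19702999 -0.20098067  1.18167815  0.06939495  3.14059624]
[536.36829885 -49.42398346   1.14360674]
[[-1.2 -1.2]
 [-0.7  0.6]
 [-0.5  0.3]
 [ 0.3 -0.4]
 [ 1.9  0.8]]
[534.30338036 -48.87521082   1.15209878]
[[-0.2 -0.6]
 [-0.2  0.1]
 [-0.4  0.4]
 [-0.1 -0.6]
 [ 1.   0.6]]
front +x [25.69847221 -0.32860742]
rear +x [ 26.92007125 -29.02346616]
rear -x [-26.99173872 -30.52539844]
front -x [-27.55113972  -1.0406401 ]
```

Joint 6 hit its limit, so I'll use the half-turned grasp (tool x along the fixture's +y).

Request:
{"method": "send_rows", "body": {"moves": [0, 0, 0, 0, 0, -0.149, 0, 0, 0, 0, 0, 0, -0.149, 0, 0, 0, 0, 0, 0, -0.149, 0, 0, 0, 0, 0, 0, -0.149, 0, 0, 0, 0, 0, 0, -0.149, 0, 0, 0, 0, 0, 0, -0.149, 0, 0, 0, 0, 0, 0, -0.149, 0, 0, 0, 0, 0, 0, -0.149, 0, 0, 0, 0, 0, 0, -0.149, 0, 0, 0, 0, 0, 0, -0.149, 0, 0, 0, 0, 0, 0, -0.149, 0, 0, 0, 0, 0, 0, -0.149, 0]}}

```text
time_s: 3.65
ee_pos: [518.2, -134.7, 404.2]
orientation: [-1.501, -0.007, -0.051]
contact_force: [-0.7, 0.6, 0.4]
width: 0.998
```

Request:
{"method": "send_rows", "body": {"moves": [0, 0, 0, 0, 0, -0.149, 0, 0, 0, 0, 0, 0, -0.149, 0, 0, 0, 0, 0, 0, -0.149, 0, 0, 0, 0, 0, 0, -0.149, 0, 0, 0, 0, 0, 0, -0.149, 0, 0, 0, 0, 0, 0, -0.149, 0, 0, 0, 0, 0, 0, -0.149, 0, 0, 0, 0, 0, 0, -0.149, 0, 0, 0, 0, 0, 0, 0, 0, 0, 0, 0, 0, 0, 0, 0]}}

```text
time_s: 4.65
ee_pos: [518.0, -135.3, 404.3]
orientation: [-1.551, -0.067, 1.13]
contact_force: [-0.2, 1.2, -0.6]
width: 1.001
```

```bash
cat >> h.py <<'E'
from scipy.spatial.transform import Rotation as Ro
# fixture pose estimate: x,y, yaw of +y
Q=[535.3,-49.1,1.148]
def f2w(q,p):
    a=q[2]-np.pi/2; R=np.array([[np.cos(a),-np.sin(a),0],[np.sin(a),np.cos(a),0],[0,0,1]]); return np.asarray(p,float)@R.T+[q[0],q[1],0]
def delta(s,q,ptcp_f,tilt=0.):
    """tool-frame shift (mm) and turn to put the TCP at fixture point, tool x on fixture +y, y down"""
    R0=Ro.from_euler("xyz",s["orientation"]); R1=Ro.from_euler("xyz",[-np.pi/2,0,q[2]])*Ro.from_rotvec([0,0,tilt])
    return R0.inv().apply(f2w(q,ptcp_f)-s["ee_pos"]).round(1),(R0.inv()*R1).as_rotvec().round(4)
E
python3 - <<'E'
from cell import robot
from h import *
s=robot.get_state(); print(s["time_s"],s["ee_pos"],s["orientation"],s["joints"][5])
print(delta(s,Q,[0,6,404]))
E
```

```text
4.65 [ 518.03601665 -135.27198967  404.2659654 ] [-1.55115882 -0.06686785  1.12994765] 0.1641440685355346
(array([91.1,  6.8, 21.1]), array([-0.019 , -0.0174,  0.067 ]))
```

Request:
{"method": "send_rows", "body": {"moves": [0, 0, 0, 0, -0.019, -0.0174, 0.067, 0, 0.03, 0, 0.007, 0, 0, 0, 0, 0.03, 0, 0.007, 0, 0, 0, 0, 0.031, 0, 0.0075, 0, 0, 0, 0, 0, 0.03, 0, 0, 0, 0, 0, 0, 0.04, 0, 0, 0, 0, 0, 0, 0.04, 0, 0, 0, 0, 0, 0, 0, 0, 0, 0, 0, 0, 0, 0, 0, 0, 0]}}

```text
$.moves: bad value
```

Run:
```python
from cell import robot
from h import *
s=robot.get_state(); print(s["time_s"],s["ee_pos"],s["orientation"],s["contact_force"])
print(delta(s,Q,[0,6,294]))
c=robot.get_calibration("wrist"); p,d=robot.read_camera("wrist"); np.savez("w2.npz",p=p,d=d,**c)
print(-c["R"].T@c["t"]); cv2.imwrite("pics/w2.png",cv2.resize(p[:,:,::-1],(800,600),interpolation=cv2.INTER_CUBIC))
```

```text
4.65 [ 518.03601665 -135.27198967  404.2659654 ] [-1.55115882 -0.06686785  1.12994765] [-0.19739321  1.15360822 -0.63002896]
(array([ 83.7, 116.5,  19. ]), array([-0.019 , -0.0174,  0.067 ]))
[447.30711743 -99.74593055 374.77137316]
```

View pics/w2.png

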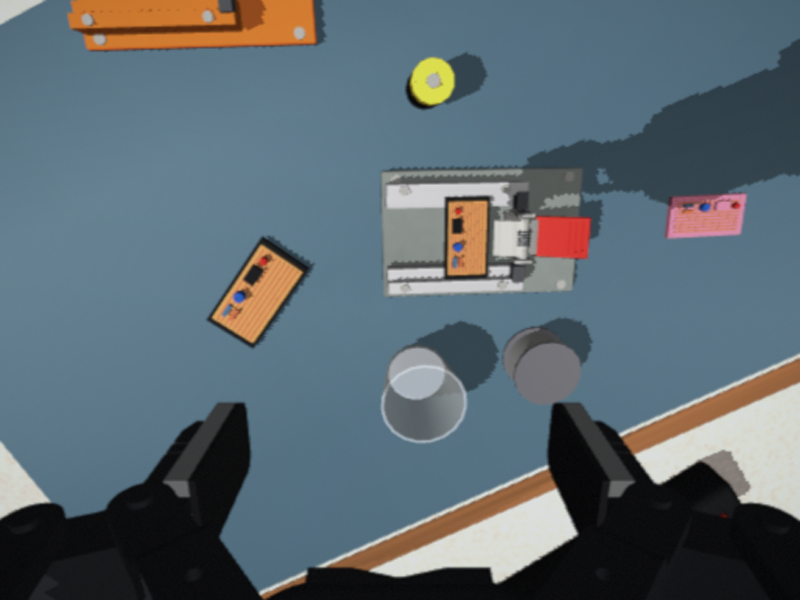

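The wrist view, taken from the unmoved pose, shows the fixture at centre with its corners near (383,170), (581,168), (572,290) and (387,295), and the tab at right. I'll use it for a refit. The move was refused because my row count was wrong.

Run:
```python
from h import *
from scipy.optimize import least_squares
c=np.load("w2.npz")
F=np.array([(-45,-71,9),(-45,71,9),(45,71,9),(45,-71,9),(0,48,33)],float); uv=np.array([(383,170),(581,168),(572,290),(387,295),(563,238)])/1.5625
r=least_squares(lambda q:(proj(c,f2w(q,F))-uv).ravel(),Q); print(r.x); print(r.fun.reshape(-1,2).round(1)); q=r.x
Ri=lambda X:np.array([[np.sin(q[2]),-np.cos(q[2])],[np.cos(q[2]),np.sin(q[2])]])@(X[:2]-q[:2])
for n,u,v in [("front -x",489,198),("rear -x",447,198),("rear +x",445,277),("front +x",488,277)]: print(n,Ri(ray(c,u/1.5625,v/1.5625,27)))
```

```text
[536.49518921 -48.05936095   1.14151999]
[[-0.6 -0.1]
 [ 2.7 -0.7]
 [ 1.3  0.7]
 [-1.5  1. ]
 [-1.7 -0.4]]
front -x [-26.49540195  -0.61174311]
rear -x [-26.99273035 -28.89783823]
rear +x [ 26.9653936  -29.43862492]
front +x [27.80753037  0.84478892]
```

Request:
{"method": "send_rows", "body": {"moves": [0, 0, 0, 0, -0.019, -0.0174, 0.067, 0, 0.03, 0, 0.007, 0, 0, 0, 0, 0.03, 0, 0.007, 0, 0, 0, 0, 0.031, 0, 0.0075, 0, 0, 0, 0, 0, 0.03, 0, 0, 0, 0, 0, 0, 0.04, 0, 0, 0, 0, 0, 0, 0.04, 0, 0, 0, 0, 0, 0, 0, 0, 0, 0, 0]}}

```text
time_s: 5.5
ee_pos: [532.7, -43.7, 289.5]
orientation: [-1.562, 0.003, 1.149]
contact_force: [-0.9, 1.2, -0.5]
width: 0.997
```

```bash
sed -i 's/^Q=.*/Q=[535.8,-48.7,1.146]/' h.py
python3 - <<'E'
from cell import robot
from h import *
s=robot.get_state(); print(s["time_s"],s["ee_pos"],s["orientation"],s["contact_force"])
print(delta(s,Q,[0,6,290]))
c=robot.get_calibration("wrist"); p,d=robot.read_camera("wrist"); np.savez("w3.npz",p=p,d=d,**c)
print(-c["R"].T@c["t"], c["R"][2], c["mtx"][0,0]); cv2.imwrite("pics/w3.png",cv2.resize(p[:,:,::-1],(800,600),interpolation=cv2.INTER_CUBIC))
print((proj(c,f2w(Q,[(0,48,33),(0,-30,27),(45,71,9),(45,-71,9),(-45,-71,9)]))*1.5625).round())
E
```

```text
5.5 [532.66910827 -43.74791411 289.48781681] [-1.56231762  0.00296129  1.14858873] [-0.92188623  1.18414715 -0.53161216]
(array([ 2.8, -0.6, -4.9]), array([-0.0085,  0.0026, -0.003 ]))
[460.73362343 -11.55661371 259.0263799 ] [ 0.27312438 -0.12622188 -0.95366195] 332.21330389975816
[[497. 331.]
 [330. 326.]
 [527. 395.]
 [261. 394.]
 [247. 225.]]
```

View pics/w3.png

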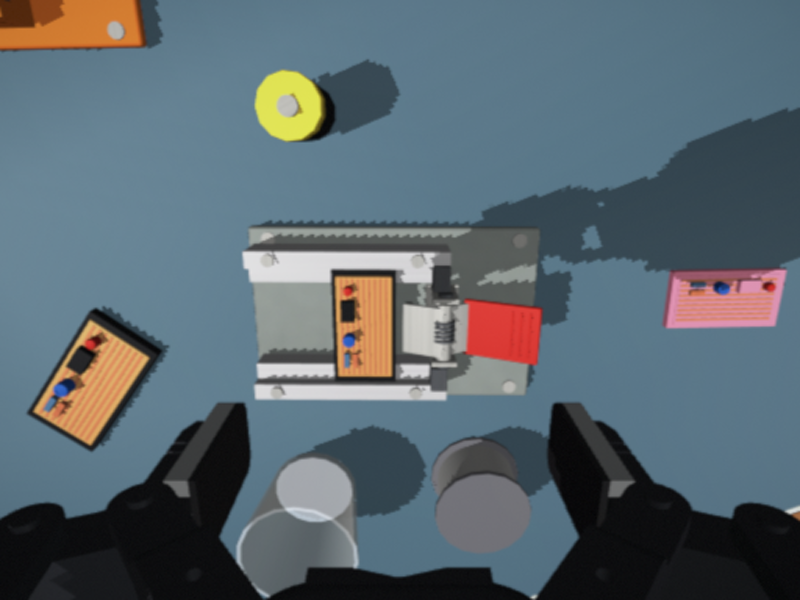

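Carrier at (364,326) with its rear edge at x≈332, tab centre about (503,331): both agree with my pose to about 2 mm. Next I'll get the fingertip position from the depth image.

Run:
```python
from h import *
c=np.load("w3.npz"); d=c["d"]; K=np.linalg.inv(c["mtx"])
s={"ee_pos":np.array([532.67,-43.75,289.5]),"orientation":[-1.562,0.003,1.149]}
R0=Ro.from_euler("xyz",s["orientation"])
for u,v in [(238,408),(225,410),(215,430),(205,450),(243,430),(242,470),(175,490),(562,408),(575,410),(585,430),(557,430)]:
    x,y=int(u/1.5625),int(v/1.5625); X=c["R"].T@(K@[x,y,1]*d[y,x]-c["t"]); print(u,v,d[y,x].round(),R0.inv().apply(X-s["ee_pos"]).round(1))
```

```text
238 408 139.0 [-43.  154.5   9.6]
225 410 138.0 [-46.2 154.    9.4]
215 430 128.0 [-45.4 143.1   9.9]
205 450 119.0 [-44.5 134.2  10.1]
243 430 142.0 [-42.9 156.    2. ]
242 470 141.0 [-42.7 151.1  -7. ]
175 490 110.0 [-47.2 123.4   7.7]
562 408 137.0 [ 43.  153.4  10.2]
575 410 0.0 [ 0.  31.2 78.5]
585 430 128.0 [ 45.7 143.   10. ]
557 430 140.0 [ 42.4 153.6   3.5]
```

Request:
{"method": "send_rows", "body": {"moves": [0.06, 0.0033, 0, -0.0049, -0.0085, -0.0026, -0.003, 0.06, 0, 0.03, 0, 0, 0, 0, 0.06, 0, 0.03, 0, 0, 0, 0, 0.06, 0, 0.022, 0, 0, 0, 0, 0.06, 0, 0, 0, 0, 0, 0, 0.06, 0, 0, 0, 0, 0, 0]}}

```text
time_s: 6.15
ee_pos: [543.4, -43.5, 214.4]
orientation: [-1.582, -0.004, 1.152]
contact_force: [0.3, -0.2, -0.3]
width: 0.939
```

Run:
```python
from cell import robot
from h import *
s=robot.get_state(); print(s["time_s"],s["ee_pos"],s["orientation"],s["contact_force"],s["width"])
print(delta(s,Q,[0,6.5,207]))
c=robot.get_calibration("wrist"); p,d=robot.read_camera("wrist"); np.savez("w4.npz",p=p,d=d,**c)
cv2.imwrite("pics/w4.png",cv2.resize(p[:,:,::-1],(800,600),interpolation=cv2.INTER_CUBIC))
print((proj(c,f2w(Q,[(0,48,33),(0,-30,27),(28,-30,27),(-28,-30,27),(29,-71,29),(29,23,29)]))*1.5625).round())
R0=Ro.from_euler("xyz",s["orientation"]);t=lambda x,y,z:R0.apply([x,y,z])+s["ee_pos"]
print((proj(c,[t(-40,162,11),t(-40,162,-11),t(40,162,11)])*1.5625).round())
```

```text
6.15 [543.42297469 -43.54973828 214.37472746] [-1.58225205 -0.0040598   1.15200602] [ 0.31786846 -0.20017367 -0.27866759] 0.9392498586095657
(array([-1.3,  7.3,  4.9]), array([0.0114, 0.006 , 0.0041]))
[[523. 374.]
 [281. 365.]
 [286. 439.]
 [275. 283.]
 [165. 444.]
 [440. 445.]]
[[256. 390.]
 [262. 458.]
 [541. 390.]]
```

View pics/w4.png

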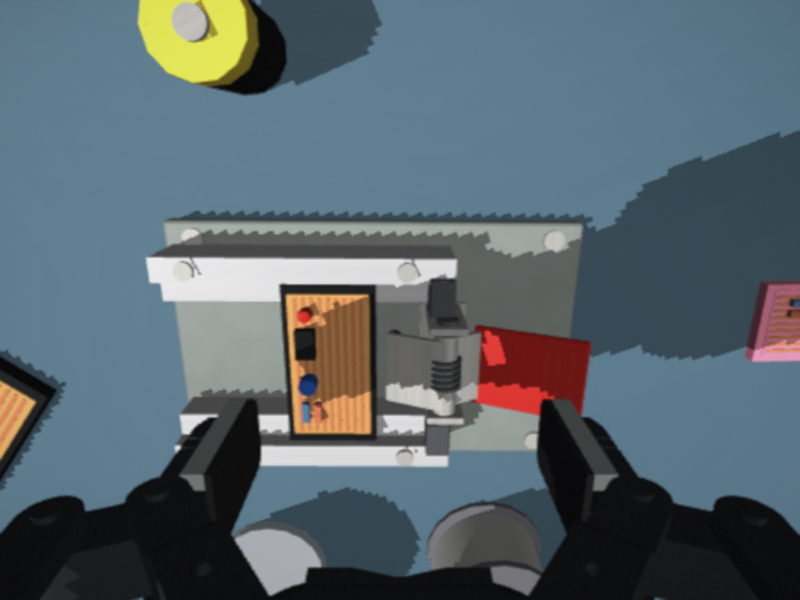

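The carrier's rear edge (285,362) and tab (535,372) sit about 1.3 mm further along +y than predicted, so I'll shift the pose estimate by that much. The fingers straddle the carrier and the tab as planned.

```bash
sed -i 's/^Q=.*/Q=[536.3,-47.5,1.146]/' h.py
python3 - <<'E'
from cell import robot
from h import *
s=robot.get_state(); print(s["time_s"],s["ee_pos"],s["orientation"],s["dq"].round(3))
print(delta(s,Q,[0,5.5,207]))
E
```

```text
6.2 [543.64991457 -43.58483965 214.74925059] [-1.58320776 -0.0043582   1.1520635 ] [-0.001 -0.009  0.001 -0.006 -0.002 -0.001]
(array([-1.1,  7.7,  5.2]), array([0.0124, 0.006 , 0.0044]))
```

Request:
{"method": "send_rows", "body": {"moves": [0.06, -0.0011, 0.0077, 0.0052, 0.0124, 0.006, 0.0044, 0.06, 0, 0, 0, 0, 0, 0, 0.06, 0, 0, 0, 0, 0, 0, 0.06, 0, 0, 0, 0, 0, 0]}}

```text
time_s: 6.6
ee_pos: [537.1, -42.4, 204.9]
orientation: [-1.568, 0.001, 1.146]
contact_force: [0.1, 0.3, 1.1]
width: 0.936
```

Run:
```python
from cell import robot
from h import *
s=robot.get_state(); print(s["time_s"],s["ee_pos"],s["orientation"],s["width"])
print(delta(s,Q,[0,5.5,207]))
```

```text
6.6 [537.05132032 -42.36604221 204.93554822] [-1.56774452e+00  1.14604884e-03  1.14631744e+00] 0.9360675263935531
(array([ 0.5, -2.1, -1.4]), array([-0.0031,  0.0003, -0.0011]))
```

Request:
{"method": "send_rows", "body": {"moves": [0.06, 0.0005, 0.005, -0.0014, -0.003, 0, -0.001, 0.06, 0, 0.005, 0, 0, 0, 0, 0.06, 0, 0.004, 0, 0, 0, 0, 0.06, 0, 0, 0, 0, 0, 0, 0.06, 0, 0, 0, 0, 0, 0]}}

```text
time_s: 7.1
ee_pos: [538.5, -42.5, 190.6]
orientation: [-1.57, 0.0, 1.146]
contact_force: [0.4, -0.1, 1.9]
width: 0.942
```

Run:
```python
from cell import robot
from h import *
s=robot.get_state(); print(s["time_s"],s["ee_pos"],s["orientation"],s["contact_force"],s["torque"])
print(delta(s,Q,[0,5.5,183.5]))
```

```text
7.1 [538.50725435 -42.4593828  190.59401962] [-1.57036671e+00  2.20259187e-04  1.14637653e+00] [ 0.38259831 -0.05006966  1.89020025] [ 0.06653012 -0.20815973  0.00183139]
(array([-0. ,  7.1, -0.1]), array([-0.0004,  0.0004, -0.0002]))
```

Request:
{"method": "send_rows", "body": {"moves": [0.06, 0, 0.004, 0, 0, 0, 0, 0.06, 0, 0.003, 0, 0, 0, 0, 0.06, 0, 0, 0, 0, 0, 0, 0.06, 0, 0, 0, 0, 0, 0]}}

```text
time_s: 7.5
ee_pos: [538.2, -42.9, 183.6]
orientation: [-1.571, 0.002, 1.146]
contact_force: [-1.5, -3.4, 6.0]
width: 0.939
```

Run:
```python
from cell import robot
from h import *
s=robot.get_state(); print(s["time_s"],s["ee_pos"],s["orientation"],s["contact_force"],s["torque"],s["width"])
print(delta(s,Q,[0,5.5,183.5]))
p,d=robot.read_camera("scene"); im=p[190:280,160:290,::-1]
cv2.imwrite("pics/s2.png",cv2.resize(im,None,fx=6,fy=6,interpolation=cv2.INTER_CUBIC))
```

```text
7.5 [538.2433584  -42.92317683 183.63955873] [-1.57058075e+00  1.56552002e-03  1.14591193e+00] [-1.45508483 -3.37070197  6.01671517] [-0.48123059  0.18629082 -0.01771886] 0.9393894104973981
(array([ 0.5,  0.1, -0.1]), array([-0.0002, -0.0001, -0.0016]))
```

View pics/s2.png

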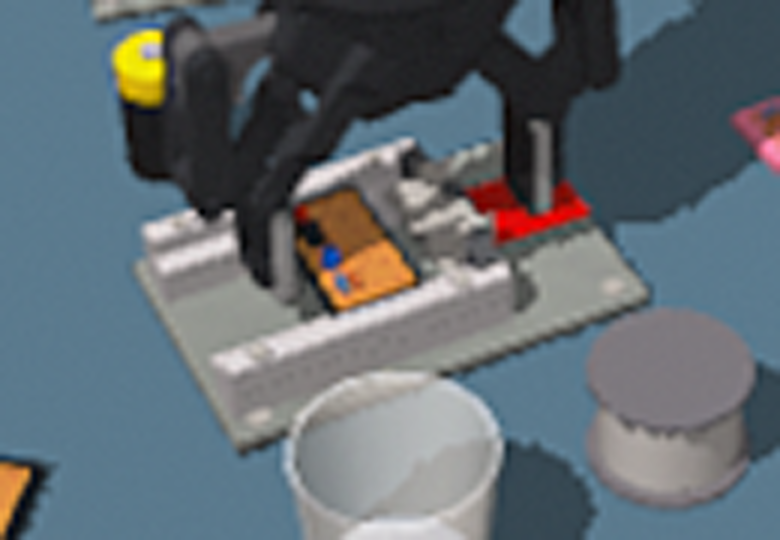

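The scene view shows the tab pressed level, with its fingertip on the red at about (540,205). The other fingertip is down in the channel just behind the carrier, at about (285,290). The bystanders are untouched. Next I'll close while following with the arm, raising to offset the pads' swing.

Request:
{"method": "send_rows", "body": {"moves": [0.09, 0.0012, -0.0008, 0, 0, 0, 0, 0.12, 0.0012, -0.0008, 0, 0, 0, 0, 0.15, 0.0013, -0.0008, 0, 0, 0, 0, 0.18, 0.0013, -0.0008, 0, 0, 0, 0, 0.18, 0, 0, 0, 0, 0, 0, 0.18, 0, 0, 0, 0, 0, 0], "newtons": 20}}

```text
time_s: 8.15
ee_pos: [540.4, -38.1, 186.9]
orientation: [-1.571, 0.001, 1.146]
contact_force: [-1.7, -1.2, 5.5]
width: 0.822
```

Run:
```python
from cell import robot
from h import *
s=robot.get_state(); print(s["time_s"],s["ee_pos"],s["orientation"],s["contact_force"],s["torque"],s["width"])
print(delta(s,Q,[0,10.5,186.9]))
```

```text
8.15 [540.40826229 -38.08137803 186.94539464] [-1.57060743e+00  9.38199659e-04  1.14622770e+00] [-1.74547111 -1.22097364  5.52112847] [-0.3245689   0.15589832  0.00739258] 0.8220275781587315
(array([ 0.2,  0. , -0.1]), array([-0.0002,  0.0002, -0.0009]))
```

Request:
{"method": "send_rows", "body": {"moves": [0.21, 0.0012, -0.0007, 0, 0, 0, 0, 0.24, 0.0012, -0.0007, 0, 0, 0, 0, 0.27, 0.0012, -0.0007, 0, 0, 0, 0, 0.285, 0.0006, -0.0003, 0, 0, 0, 0, 0.285, 0, 0, 0, 0, 0, 0, 0.285, 0, 0, 0, 0, 0, 0]}}

```text
time_s: 8.75
ee_pos: [542.1, -34.2, 189.3]
orientation: [-1.571, 0.001, 1.146]
contact_force: [-0.9, -2.7, 5.3]
width: 0.717
```

Run:
```python
from cell import robot
from h import *
s=robot.get_state(); print(s["time_s"],s["ee_pos"],s["orientation"],s["contact_force"],s["torque"],s["width"])
print(delta(s,Q,[0,14.9,189.3]))
c=robot.get_calibration("wrist"); p,d=robot.read_camera("wrist"); np.savez("w5.npz",p=p,d=d,**c)
cv2.imwrite("pics/w5.png",cv2.resize(p[200:330,120:420,::-1],(780,338),interpolation=cv2.INTER_CUBIC))
```

```text
8.75 [542.12601096 -34.23445692 189.32079526] [-1.57052703e+00  1.02968325e-03  1.14619856e+00] [-0.94946663 -2.70661218  5.30154139] [-0.25270151  0.22406576 -0.05519211] 0.7168450704731196
(array([ 0.4,  0. , -0.2]), array([-0.0003,  0.0002, -0.001 ]))
```

View pics/w5.png

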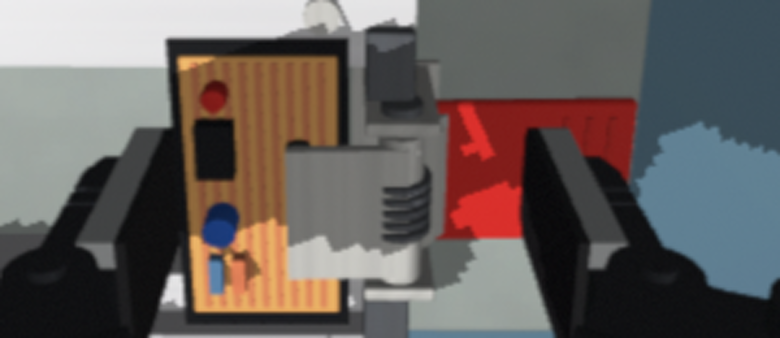

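The carrier's front edge (x≈348) is about 3 mm short of the stop face (x≈366, about 5 px/mm). The nose is raised over it and the tab is still down, so I push on.

Request:
{"method": "send_rows", "body": {"moves": [0.3, 0.0006, -0.0003, 0, 0, 0, 0, 0.315, 0.0007, -0.0003, 0, 0, 0, 0, 0.33, 0.0007, -0.0003, 0, 0, 0, 0, 0.33, 0, 0, 0, 0, 0, 0, 0.33, 0, 0, 0, 0, 0, 0]}}

```text
time_s: 9.3
ee_pos: [542.7, -32.9, 190.0]
orientation: [-1.571, 0.003, 1.146]
contact_force: [-1.3, -5.1, 5.5]
width: 0.67
```

Run:
```python
from cell import robot
from h import *
s=robot.get_state(); print(s["time_s"],s["ee_pos"],s["orientation"],s["contact_force"],s["torque"],s["width"])
print(delta(s,Q,[0,16.9,190.2]))
c=robot.get_calibration("wrist"); p,d=robot.read_camera("wrist"); np.savez("w6.npz",p=p,d=d,**c)
cv2.imwrite("pics/w6.png",cv2.resize(p[200:330,120:420,::-1],(780,338),interpolation=cv2.INTER_CUBIC))
```

```text
9.3 [542.66930236 -32.93837003 190.03557821] [-1.57061046  0.00315928  1.14583401] [-1.26396406 -5.13211373  5.51385465] [-0.97946651  0.31441181  0.04832307] 0.6703128577924438
(array([ 1. , -0.2, -0.2]), array([-0.0002, -0.0002, -0.0032]))
```

View pics/w6.png

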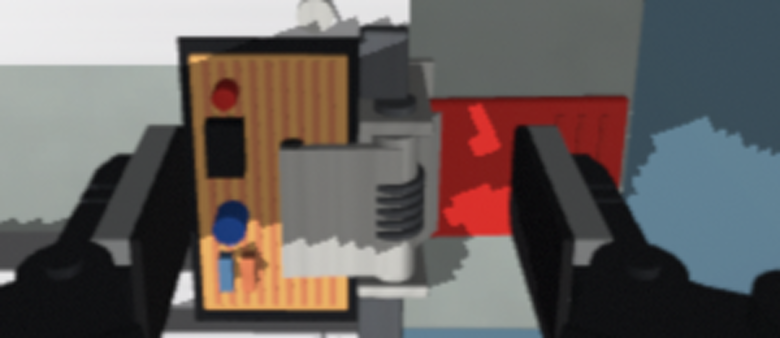

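Front edge (358) now touches the stop (359), and the lateral force has risen to 5 N. I'll give a slight extra push, then back the pushing finger off with the tab still down.

Request:
{"method": "send_rows", "body": {"moves": [0.34, 0.001, 0, 0, 0, 0, 0, 0.34, 0.001, 0, 0, 0, 0, 0, 0.34, 0, 0, 0, 0, 0, 0, 0.34, 0, 0, 0, 0, 0, 0]}}

```text
time_s: 9.75
ee_pos: [542.9, -32.4, 190.1]
orientation: [-1.571, 0.008, 1.145]
contact_force: [-3.5, -11.8, 9.1]
width: 0.66
```

Request:
{"method": "send_rows", "body": {"moves": [0.31, -0.002, 0.0005, 0, 0, 0, 0, 0.28, -0.001, 0.001, 0, 0, 0, 0, 0.25, -0.001, 0.001, 0, 0, 0, 0, 0.25, 0, 0, 0, 0, 0, 0, 0.25, 0, 0, 0, 0, 0, 0]}}

```text
time_s: 10.25
ee_pos: [542.1, -34.4, 187.7]
orientation: [-1.571, 0.001, 1.146]
contact_force: [-0.5, -2.8, 5.6]
width: 0.747
```

Run:
```python
from cell import robot
from h import *
s=robot.get_state(); print(s["time_s"],s["ee_pos"],s["contact_force"],s["torque"],s["width"])
print(delta(s,Q,[0,14.9,188.5]))
c=robot.get_calibration("wrist"); p,d=robot.read_camera("wrist"); np.savez("w7.npz",p=p,d=d,**c)
cv2.imwrite("pics/w7.png",cv2.resize(p[200:330,120:420,::-1],(780,338),interpolation=cv2.INTER_CUBIC))
```

```text
10.25 [542.12782758 -34.35424603 187.74358925] [-0.54016804 -2.75348114  5.58419059] [-0.43445887  0.18861289 -0.03024733] 0.7473074940083791
(array([ 0.5, -0.8, -0.1]), array([-0.0002,  0.0001, -0.0012]))
```

View pics/w7.png

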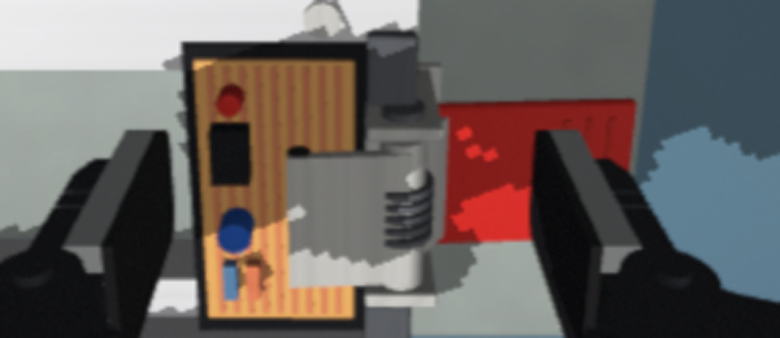

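The carrier is flush with the stops (front edge 365, stop 367), the pushing finger is clear, and the tab is still down. I'll rise slowly so the clip closes.

Request:
{"method": "send_rows", "body": {"moves": [0.25, 0, -0.003, 0, 0, 0, 0, 0.25, 0, -0.003, 0, 0, 0, 0, 0.25, 0, -0.003, 0, 0, 0, 0, 0.25, 0, -0.003, 0, 0, 0, 0, 0.25, 0, -0.005, 0, 0, 0, 0, 0.25, 0, -0.01, 0, 0, 0, 0, 0.25, 0, -0.02, 0, 0, 0, 0, 0.25, 0, -0.03, 0, 0, 0, 0, 0.25, 0, -0.03, 0, 0, 0, 0, 0.25, 0, -0.03, 0, 0, 0, 0, 0.25, 0, 0, 0, 0, 0, 0, 0.25, 0, 0, 0, 0, 0, 0]}}

```text
time_s: 11.5
ee_pos: [542.4, -34.1, 325.6]
orientation: [-1.572, -0.0, 1.146]
contact_force: [0.4, -0.5, -0.1]
width: 0.754
```

Run:
```python
from cell import robot
from h import *
s=robot.get_state(); print(s["time_s"],s["ee_pos"],s["contact_force"],s["width"])
c=robot.get_calibration("wrist"); p,d=robot.read_camera("wrist"); p2,_=robot.read_camera("scene")
a=cv2.resize(p[120:270,140:370,::-1],(690,450)); 
b=cv2.resize(p2[195:285,160:290,::-1],(690,450)) 
cv2.imwrite("pics/f.png",cv2.resize(np.vstack([a,b]),(460,600),interpolation=cv2.INTER_AREA))
```

```text
11.5 [542.44203632 -34.10363957 325.63746391] [ 0.37930151 -0.52599937 -0.05371304] 0.7535302457160098
```

View pics/f.png

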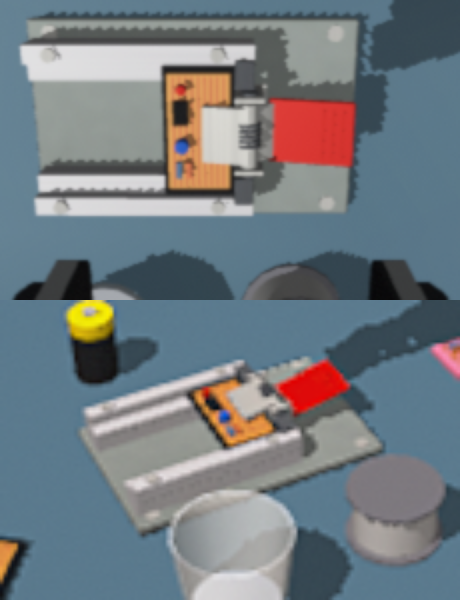

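The carrier is home against the stops at (235,130), with the clip closed on it and its tab partly raised. The bystanders are in place and the arm is clear, with no contact force.

```bash
python3 -c "
from cell import robot
print(robot.finish_job())"
```

```text
the job is handed in; nothing more can be done
None
```

I loaded the carrier, closed the clip on it and handed the job in at about 11.5 s. `finish_job` reports no verdict, so what follows is from my own checks.

**What I did:** One fingertip held the red tab down, level in the picture and with about 5.5 N upward on the tool. Closing the jaws, with the arm following, pushed the carrier under the nose to the stops. I backed the pushing finger off first, then let the clip close and lifted clear.

**Last checks:**
- **Carrier:** in the final pictures it lies flat with its front edge on the stops. At the stops the pushing force rose to about 12 N before I backed off.
- **Clip:** its nose rests on the carrier. I judged its angle by eye only, both while it was held open and after it closed.
- **Bystanders:** the cell, reel and cup look unmoved.
- **Arm:** clear at a TCP height of 326 mm, with about 0 N contact force.

**What went wrong or disagreed:**
- My first approach ran joint 6 into its range limit, so I used the half-turned grasp instead.
- One move call was refused because I miscounted its numbers; nothing moved.
- The camera pose fits disagreed by 1–2 mm, and I corrected for that from near.

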